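# Drift a stuck stub out of a bush

## Robot

A 6-joint arm with a two-finger parallel gripper is mounted at the origin on a cart in front of the work surface, level with it; the furniture and walls round the work are solid. World frame = base frame: x ahead of the robot, y to its left, z up, the work surface at z = 0. Lengths are in m, angles in degrees, forces in N, time in s.
With the tool pointing down it reaches from about 0.4 to 0.825 m from the base axis. Payload 7 kg.
Tool frame: the origin (TCP) lies on the front face of the gripper's body, between the roots of the fingers; the fingertips stand 66 mm ahead of it and the grasp point (between the pads) lies 47 mm ahead of it; z points along the fingers, y is the line along which they close (so a half turn about z gives the same grasp; the last joint's range is limited). The gripper opens to 88 mm and grips with 3 to 60 N. Pads are 19 mm wide; open, the fingers measure 130 mm over their backs; the gripper's body (78 mm by 193 mm) begins 47 mm behind the grasp point.
Start: joints at [-50.071, 20.546, 0.682, 0, -70.136, -16.507], TCP at [0.268, -0.619, 0.292] pointing down, gripper open.
Joint ranges: [-176.03, 176.03], [-82.01, 121.73], [-58.28, 71.71], [-173.87, 95.51], [-174.79, -0.11], [-173.66, 173.66]. Speed limits (degrees/s): [136.94, 136.94, 172.46, 180, 180, 180].

## Interface

Orientations are given as [roll, pitch, yaw] about the fixed x, y, z axes, in that order (R = Rz(yaw) Ry(pitch) Rx(roll)).
In Python, from plant import ctrl gives the robot as it stands.
- The arm moves only by the tool send_rows, never from a script. Its argument "deltas" is a list of rows, each a list of 2 entries, a list of its own where there are three numbers: the shift along the tool's x, y, z each as a share of 800 mm, from -1 to 1, then the turn about the tool's z as a share of 90 degrees, from -1 to 1. A call has exactly 5 rows; each row is the pose to reach, as a shift and turn from the pose commanded when the call began, along the tool's axes at that moment; what a row does not reach only later rows make up. A row lasts 1/12 s, in which the tool goes at most 41.7 mm and 7.16 degrees, less where a joint would pass 70% of its speed; a pose out of reach is approached as far as the arm can. A call with a number of a shift or a turn outside -1 to 1 is refused whole. A call with a gripper value outside its range is refused whole. "gripper" is the opening, from 0 (shut) to 1 (fully open), set as the call begins (left out, the last holds). The fingers move at their own pace and stop on an object; the grip force is fixed at half the most. Time passes only in rows, so rows that repeat a pose let the fingers close, or fill a call up. It gives the time, the measured TCP pose, the force, the opening and the grip force at its end, in the units of the state.
- ctrl.get_obs(): the state, without advancing time (a new reading comes with each control period).
- ctrl.snapshot(name): name is "scene" or "top" or "wrist"; returns a dict with "color" (400x640x3 uint8, red, green, blue), "vertical_fov" (degrees; the focal length in pixels is half the picture's height over the tangent of half this angle, whatever the lens; pixels are square), "cx", "cy" (the principal point, pixels), "rvec" (rotation vector, rad) and "tvec" (3), from world to camera coordinates, as OpenCV has them. Camera axes: x right, y down, z forward; pixel columns grow to the right and rows downward; lengths in m; the calibration is good to about 2 mm. A picture is of the moment at which its call begins. There is no depth.
- ctrl.close_job(): hands the job in; it is judged then, once.
Trained networks look in a picture, given as the dict that the camera call returned (one of the last four; its "shot" number tells which), for a name from the list of things; names that differ only in an ending like _2 or _b are one class to them, and where a whole thing is asked for, a point or a joint stands for the part that bears it (a point fixed in the world has none). Each returns a list of dicts, best first, with "conf" (0 to 1); they miss things now and then, are a little off and sometimes report something else, mostly with a low value. They report only what shows in the picture. A call takes as long as a camera call. They do not tell look-alikes from the thing itself.
- ctrl.boxes_of(picture, thing): "xy" ([column, row] as shares, 0 to 1, of the picture: columns of its width, rows of its height, amid what is visible of it).
- ctrl.cut_out(picture, thing): "pixels" (400x640 bool, what is visible of it) and "xy" ([column, row] as shares, 0 to 1, of the picture: columns of its width, rows of its height, amid what is visible of it).
The state is a dict: "clock": time; "joint_pos": joint angles; "qvel": joint speeds; "tau": joint torques, N m; "tool_pos": TCP position; "orientation": TCP orientation; "force": force on the tool from outside, world axes, zero at the start; "moment": the same for the moment, N m; "opening": finger opening in m; "gripper_force": force on a finger pad.
Only numpy, scipy, OpenCV 4.12 (cv2) and the standard library are available. Lean on these libraries where they do the work, as an engineer would, in place of code of your own. Each camera call takes 0.05 s, during which the arm holds its last target. There are 200 camera calls.

## Task

A broken-off steel stub is stuck in the flanged bush that sits on the bench stand. Take the drift out of its wooden rack, push it down through the bush from above so that the stub drops out into the round tray underneath, then stand the drift back in its hole in the rack. Press slowly and gently: the bush sits on soft rubber and must not be pressed down more than 6 mm; leave the loose paint can and the spool where they stand.

Things in the scene. Friction and masses are not known exactly. Their poses are not given: they have to be found in the camera images.
- drift: Drift: a straight round steel rod, 20 mm diameter, with a plain black round handle on top; 165 mm long, 0.25 kg. Origin at the centre of its lower end (tip), z along it to the handle. Rod from z = 0 to 105 mm, its end chamfered 1.5 mm; handle, 30 mm diameter, from z = 105 to 165 mm. It stands upright in the rack.
- drift_tip (a point): The centre of the lower end of the drift (same point as its origin).
- rack_hole (a point): Centre of the mouth of the drift's hole, in the top face of the wooden rack (fixed block 70 x 150 x 60 mm; its other hole, 70 mm away, holds a short thin fixed pin that ends 97 mm above the bench). The hole is 26 mm wide and 50 mm deep with a 2 mm chamfer; the drift stands on its floor, 10 mm above the bench.
- stand: Fixed grey bench stand: a bridge plate (90 mm deep, 240 mm wide, top face 150 mm above the bench, with a 54 mm hole) on two posts 216 mm apart along the stand's y axis (bolt heads on the plate to 155 mm). Origin on the bench under the centre of the plate's hole, z up.
- stand_mouth (a point): Point on the centre line of the stand's 54 mm hole at the height of the bush's upper face, 164 mm above the bench. The bush stands loosely in that hole: its axis is vertical but may be up to 11 mm off this point in any direction, and is not reported; find it by feel or by sight.
- tube (a joint): How far the bush is pressed down on its rubber seat, in m: 0 at rest and up to a load of 4 N, then 1 mm for every 3 N more (6 mm is about 22 N). The bush is a steel tube 85 mm long with a 78 mm flange on top; bore 24 mm (2 mm of play all round for the drift), its mouth merely chamfered 1.5 mm at 45 degrees, so a rod set down more than about 3 mm off lands on the flat rim.
- stand_exit (a point): Point 85 mm below stand_mouth, at the height of the bush's open lower end. Inside the bush, 12 to 51 mm above this end, a spring detent slopes across the bore from one unknown side. It gives way slowly: about 8 to 15 N at 10 mm/s, over 22 N at 30 mm/s. The stub drops out once the drift's tip is about 55 to 68 mm below the bush's upper face; the drift may go 75 mm deep.
- stub: The stuck stub: a dark steel round, 12 mm diameter, 24 mm long, 35 g. Origin at the centre of its lower end as it stands in the bush, z along it. It stands about 6 mm off the bore's axis, pinched against the wall by the detent, in an unknown direction; its upper end is about 40 mm below the bush's upper face.
- stub_mid (a point): Middle of the stub.
- tray: Fixed round black parts tray, 182 mm outer diameter, 29 mm high, on the bench under the bush. Origin at the centre of its underside; floor about 4 mm up, flat to 70 mm radius.
- can: Loose small paint can, 64 mm diameter, 80 mm high, origin under its centre: a bystander.
- spool: Loose small wooden spool, 56 mm diameter, 41 mm high, origin under its centre: a bystander.
Not all that is in view belongs to the job. There is more than one size of the tray; the one meant has the size given above.

How it is judged (in metres and radians):
On the way, in this order (a step that is already met when the one before it is completed fails the run):
1. the drift is lifted out of the rack (height (world z) of drift_tip above 0.08 m), for 0.1 s.
2. the drift is in the bore of the bush (z of drift_tip in the frame of stand_mouth below -0.015 m and horizontal distance between drift_tip and stand_mouth below 0.015 m), for 0.1 s.
3. the stub has dropped into the tray (horizontal distance between stub_mid and tray below 0.08 m and z of stub_mid in the frame of tray below 0.035 m), for 0.1 s.
At the end, for the whole second after the job is handed in: The stub lies at rest in the tray (its middle within 80 mm of the tray's centre and under 35 mm above the tray's underside); the drift stands at rest in its rack hole, tip within 12 mm of the hole's axis and at least 35 mm below its mouth, within 0.2 rad of upright (all of step 3 and linear speed of stub below 0.03 m/s and horizontal distance between drift_tip and rack_hole below 0.012 m and z of drift_tip in the frame of rack_hole below -0.035 m and angle between drift's own z axis and vertical below 0.2 rad and linear speed of drift below 0.02 m/s); the robot touches nothing.
It fails at once if the bush is pressed down more than 6 mm (about 22 N) (value of joint tube above 0.006 m).
It fails at once if the paint can is moved more than 30 mm (distance of can from where it was at the start of the episode above 0.03 m).
It fails at once if the spool is moved more than 30 mm (distance of spool from where it was at the start of the episode above 0.03 m).
It also fails if it takes over 61 s, if anything falls off the work surface, if the arm or the gripper's body presses on something with over 40 N, if the wrist force passes 120 N, or if a joint passes its speed limit or range.

## Working session

There is one attempt and no reset: what is moved stays moved. The work goes in short steps, Python scripts to look and compute and a tool call to move; the robot and the scene stay as the last step left them, time stands still between calls to the robot, and variables do not carry over. Pictures are saved under pics/ and viewed, at most 10 in all, crops included, and the job is handed in when it is done.

Besides the shell and the picture viewer there is one more tool, called after "Call:" as name(argument=value, ...) on one line, values as JSON. send_rows: Moves the arm, as the interface text tells. Shift numbers are shares of 800 mm and turn numbers shares of 90 degrees, none past 1 either way. Its arguments: {"type":"object","properties":{"deltas":{"type":"array","items":{"type":"array"}},"gripper":{"type":"number"}},"required":["deltas"]}

```bash
mkdir -p pics; ls; cat > h.py <<'E'
import numpy as np, cv2
from plant import ctrl
def K(p):
    f=200/np.tan(np.radians(p["vertical_fov"])/2); return np.array([[f,0,p["cx"]],[0,f,p["cy"]],[0,0,1.]])
def ray(p,uv):
    R=cv2.Rodrigues(np.array(p["rvec"],float))[0]; t=np.array(p["tvec"],float)
    return -R.T@t, R.T@np.linalg.inv(K(p))@np.array([uv[0],uv[1],1.])
def at_z(p,uv,z):
    c,d=ray(p,uv); return (c+d*(z-c[2])/d[2])
def proj(p,X):
    return cv2.projectPoints(np.array(X,float).reshape(-1,3),np.array(p["rvec"],float),np.array(p["tvec"],float),K(p),None)[0].reshape(-1,2)
def save(p,n,crop=None,s=1):
    im=p["color"][:,:,::-1]
    if crop: im=im[crop[1]:crop[3],crop[0]:crop[2]]
    cv2.imwrite("pics/"+n,cv2.resize(im,None,fx=s,fy=s,interpolation=cv2.INTER_CUBIC))
E
python3 - <<'E'
from h import *
o=ctrl.get_obs(); print({k:np.round(v,3) for k,v in o.items()})
P={}
for n in("scene","top"):
    p=ctrl.snapshot(n); save(p,n+"0.png"); print(n,[k for k in p if k!="color"],p["vertical_fov"],np.round(ray(p,(320,200)),2).tolist())
    for t in("drift","stand","tray","can","spool","tube","stub"):
        for b in ctrl.boxes_of(p,t)[:3]:
            uv=np.array(b["xy"])*[640,400]; print(t,round(b["conf"],2),uv.round(1),at_z(p,uv,0).round(3),at_z(p,uv,.15).round(3))
E
```

```text
pics
{'clock': np.float64(0.0), 'joint_pos': array([-5.0070e+01,  2.0592e+01,  6.3500e-01, -1.9000e-02, -7.0134e+01,
       -1.6506e+01]), 'qvel': array([ 0.064, -0.006,  0.051, -0.073, -0.023, -0.01 ]), 'tau': array([ 2.0000e-03, -5.8271e+01,  2.9306e+01,  6.9970e+00,  7.0000e-03,
       -0.0000e+00]), 'tool_pos': array([ 0.268, -0.619,  0.291]), 'orientation': array([ 1.79908e+02, -9.00000e-03, -1.56582e+02]), 'force': array([ 0.797,  0.297, -0.052]), 'moment': array([-0.032,  0.014,  0.008]), 'gripper_force': np.float64(0.0), 'opening': np.float64(0.087)}
scene ['vertical_fov', 'cx', 'cy', 'rvec', 'tvec', 'shot'] 56.39226670926886 [[0.11, 0.75, 0.67], [0.41, -0.77, -0.49]]
drift 0.84 [350.4 190.7] [ 0.598 -0.431  0.   ] [ 0.489 -0.166  0.15 ]
stand 0.88 [250.8 265.4] [0.676 0.106 0.   ] [0.549 0.251 0.15 ]
tray 0.74 [275.3 292. ] [0.554 0.167 0.   ] [0.455 0.298 0.15 ]
tray 0.73 [271.  242.1] [ 0.687 -0.013  0.   ] [0.558 0.158 0.15 ]
tray 0.57 [338.2 251.5] [ 0.48  -0.059  0.   ] [0.397 0.123 0.15 ]
can 0.79 [277.9 214.1] [ 0.758 -0.164  0.   ] [0.613 0.041 0.15 ]
spool 0.59 [374.6 193. ] [ 0.507 -0.452  0.   ] [ 0.419 -0.182  0.15 ]
tube 0.65 [272.3 244.1] [ 0.677 -0.006  0.   ] [0.551 0.164 0.15 ]
stub 0.47 [349.9 189.7] [ 0.603 -0.438  0.   ] [ 0.493 -0.171  0.15 ]
top ['vertical_fov', 'cx', 'cy', 'rvec', 'tvec', 'shot'] 45.633777379121256 [[0.45, -0.12, 1.3], [0.11, 0.0, -0.99]]
stand 0.88 [214.8 206.9] [0.566 0.174 0.   ] [0.553 0.14  0.15 ]
tray 0.64 [294.5 241.8] [ 0.477 -0.049  0.   ] [ 0.474 -0.056  0.15 ]
tray 0.57 [210.3 225.5] [0.515 0.183 0.   ] [0.508 0.149 0.15 ]
can 0.77 [303.4 161.5] [ 0.699 -0.066  0.   ] [ 0.671 -0.072  0.15 ]
spool 0.97 [430.8 241.1] [ 0.489 -0.42   0.   ] [ 0.485 -0.385  0.15 ]
tube 0.64 [199.9 205.3] [0.569 0.215 0.   ] [0.556 0.177 0.15 ]
```

View pics/scene0.png

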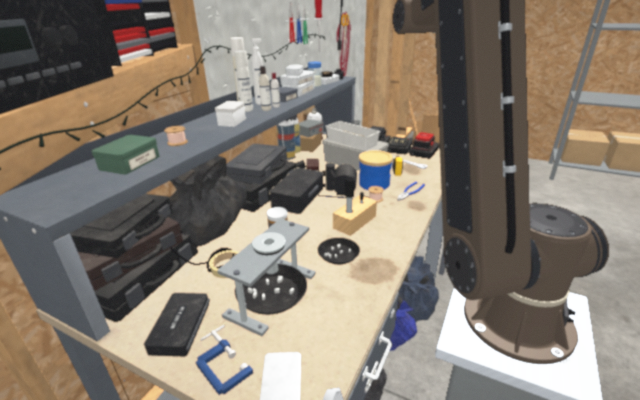

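View pics/top0.png

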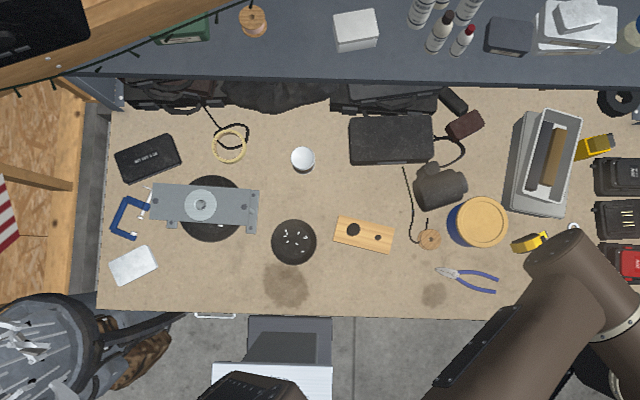

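The scene view shows the stand with the bush at about (268,243) and the rack with the drift at (350,190). In the top view the bush is at (201,205), the drift handle at (353,229), the thin pin at (378,237), the can at (303,160) and the spool at (430,240).

```bash
python3 - <<'E'
from h import *
p=ctrl.snapshot("top"); im=p["color"]
g=cv2.cvtColor(im,cv2.COLOR_RGB2GRAY); hsv=cv2.cvtColor(im,cv2.COLOR_RGB2HSV)
a=im[185:262,160:410,::-1]; cv2.imwrite("pics/crop1.png",cv2.resize(a,None,fx=3.2,fy=3.2,interpolation=cv2.INTER_CUBIC))
# handle: dark blob in the rack
m=np.zeros_like(g); m[215:245,340:366]=(g[215:245,340:366]<60)*255
n,l,s,c=cv2.connectedComponentsWithStats(m)
for i in range(1,n):
    if s[i,4]>15: print("handle",s[i],c[i],"z.175",at_z(p,c[i],.175).round(4),"z.06",at_z(p,c[i],.06).round(4))
# wood block
m=((hsv[:,:,1]>90)&(hsv[:,:,2]>120)).astype(np.uint8); m[:,:325]=0;m[:,405:]=0;m[:205]=0;m[262:]=0
m=cv2.morphologyEx(m,cv2.MORPH_OPEN,np.ones((3,3)))
cs=max(cv2.findContours(m,0,2)[0],key=cv2.contourArea); r=cv2.minAreaRect(cs); print("rack",r,[at_z(p,x,.06).round(3) for x in cv2.boxPoints(r)])
# flange
m=np.zeros_like(g); 
sub=cv2.resize(g[183:228,175:228],None,fx=4,fy=4,interpolation=cv2.INTER_CUBIC)
H=cv2.HoughCircles(cv2.GaussianBlur(sub,(5,5),1),cv2.HOUGH_GRADIENT_ALT,1,5,param1=80,param2=.6,minRadius=10,maxRadius=90)
for q in (H[0] if H is not None else []):
    uv=q[:2]/4+[175-.375,183-.375]; print("circ",uv,q[2]/4,at_z(p,uv,.164).round(4))
for t in("can","spool"):
    print(t)
print(ray(p,(320,200))[0], np.round(K(p),1).tolist())
w=ctrl.snapshot("wrist"); print(w["vertical_fov"],w["cx"],w["cy"],np.round(ray(w,(320,200)),3).tolist())
E
```

```text
handle [347 223  12  12  26] [351.53846154 227.26923077] z.175 [ 0.5113 -0.1913  0.175 ] z.06 [ 0.5172 -0.199   0.06  ]
rack ((363.2647399902344, 233.9412078857422), (57.723480224609375, 26.92145538330078), 14.03624439239502) [array([ 0.483, -0.149,  0.06 ]), array([ 0.551, -0.164,  0.06 ]), array([ 0.519, -0.311,  0.06 ]), array([ 0.451, -0.295,  0.06 ])]
circ [200.375 203.875] 16.501612 [0.5581 0.1721 0.164 ]
circ [193.875 203.375] 20.068409 [0.5588 0.1878 0.164 ]
circ [200.375 203.875] 5.0461082 [0.5581 0.1721 0.164 ]
circ [200.375 205.875] 4.4340744 [0.5532 0.1719 0.164 ]
can
spool
[ 0.45355625 -0.11601951  1.30115958] [[475.4, 0.0, 319.1], [0.0, 475.4, 193.3], [0.0, 0.0, 1.0]]
59.75874773537443 317.85811511792315 200.237238499345 [[0.205, -0.648, 0.384], [0.235, 0.109, -0.966]]
```

View pics/crop1.png

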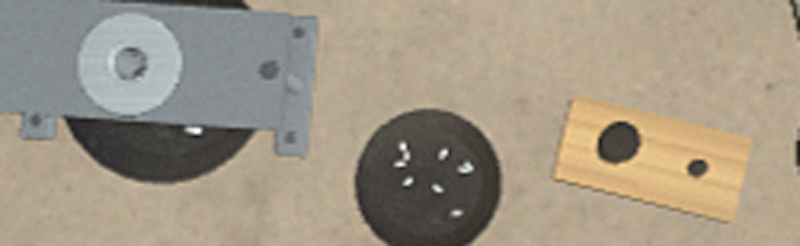

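Call:
send_rows(deltas=[[[-0.485,0.366,0],0.26],[[-0.485,0.366,0],0.26],[[-0.485,0.366,0],0.26],[[-0.485,0.366,0],0.26],[[-0.485,0.366,0],0.26]], gripper=0.7)

```text
clock: 1.32
tool_pos: [0.3691, -0.4408, 0.2922]
orientation: [-180.0, 0.0, 179.8]
force: [1.6, -0.5, -0.4]
opening: 0.0635
gripper_force: 0.0
```

Call:
send_rows(deltas=[[[-0.173,0.304,0],0],[[-0.173,0.304,0],0],[[-0.173,0.304,0],0],[[-0.173,0.304,0],0],[[-0.173,0.304,0],0]])

```text
clock: 1.73
tool_pos: [0.4723, -0.2594, 0.2927]
orientation: [-180.0, 0.1, -180.0]
force: [1.6, 0.1, -0.3]
opening: 0.0612
gripper_force: 0.0
```

Call:
send_rows(deltas=[[[-0.044,0.078,0],0],[[-0.044,0.078,0],0],[[-0.044,0.078,0],0],[[-0.044,0.078,0],0],[[-0.044,0.078,0],0]])

```text
clock: 2.15
tool_pos: [0.5068, -0.1988, 0.2922]
orientation: [-180.0, -0.0, -179.9]
force: [-0.2, -0.5, 0.6]
opening: 0.0616
gripper_force: 0.0
```

```bash
python3 - <<'E'
from h import *
o=ctrl.get_obs(); print(o["clock"],np.round(o["tool_pos"],4),np.round(o["orientation"],2))
p=ctrl.snapshot("wrist"); save(p,"w1.png")
for r in ctrl.cut_out(p,"drift")[:2]:
    ys,xs=np.nonzero(r["pixels"]); print(r["conf"],xs.min(),xs.max(),ys.min(),ys.max())
th=np.linspace(0,6.28,12)
print(proj(p,[[.508,-.196,.175],[.508,-.196,.06],[.508-.213*.07,-.196-.977*.07,.06]]).round(1).tolist())
E
```

```text
2.15 [ 0.5068 -0.1988  0.2922] [-1.8000e+02 -1.0000e-02 -1.7993e+02]
0.63 297 342 168 238
[[324.1, 222.0], [322.0, 183.3], [249.3, 167.7]]
```

View pics/w1.png

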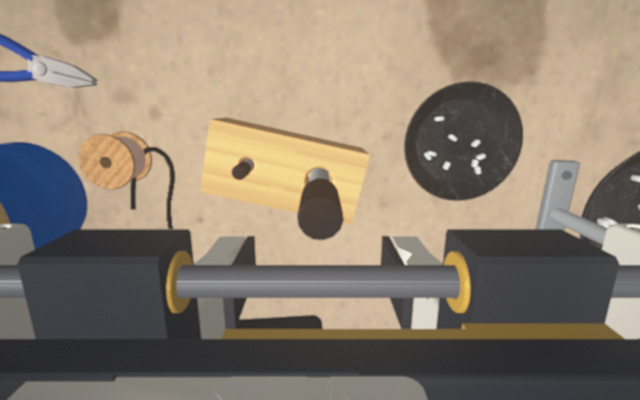

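Wrist view: the drift's handle top is near (320,217), the open fingers straddle it, and the thin pin is at (242,168).

```bash
python3 - <<'E'
from h import *
p=ctrl.snapshot("wrist"); g=cv2.cvtColor(p["color"],cv2.COLOR_RGB2GRAY)
sub=cv2.GaussianBlur(g[170:240,285:358],(3,3),1); m=((sub<90)*255).astype(np.uint8)
ys,xs=np.nonzero(m); 
for r in range(170,242,6): 
    q=np.nonzero(g[r,285:358]<75)[0]; print(r,(q.min()+285,q.max()+285) if len(q) else None)
for uv in((320,217),(320,216)): print(at_z(p,uv,.175).round(4))
th=np.linspace(0,6.283,60)
for x,y in((.5045,-.199),(.508,-.196)):
    q=proj(p,np.c_[x+.015*np.cos(th),y+.015*np.sin(th),.175+0*th]); print(x,y,q.min(0),q.max(0))
    q=proj(p,np.c_[x+.015*np.cos(th),y+.015*np.sin(th),.115+0*th]); print(x,y,q.min(0),q.max(0))
E
```

```text
170 None
176 None
182 (np.int64(313), np.int64(329))
188 (np.int64(306), np.int64(335))
194 (np.int64(304), np.int64(337))
200 (np.int64(303), np.int64(339))
206 (np.int64(302), np.int64(340))
212 (np.int64(303), np.int64(341))
218 (np.int64(301), np.int64(342))
224 (np.int64(301), np.int64(341))
230 (np.int64(304), np.int64(338))
236 (np.int64(312), np.int64(331))
[ 0.5043 -0.1994  0.175 ]
[ 0.5037 -0.1994  0.175 ]
0.5045 -0.199 [296.85469848 194.17957568] [344.50118058 239.56371822]
0.5045 -0.199 [301.25846068 175.62029886] [338.93979217 212.16150318]
0.508 -0.196 [301.69214095 199.64313798] [349.14225835 244.65354885]
0.508 -0.196 [305.073106   179.99062144] [342.63151574 216.29354596]
```

Call:
send_rows(deltas=[[[0.004,0,0.03],0],[[0.004,0,0.06],0],[[0.004,0,0.09],0],[[0.004,0,0.12],0],[[0.004,0,0.12],0]])

```text
clock: 2.72
tool_pos: [0.5007, -0.1994, 0.1919]
orientation: [179.9, -0.4, 179.9]
force: [-1.2, 0.4, -1.0]
opening: 0.0615
gripper_force: 0.0
```

Call:
send_rows(deltas=[[[0,0,0],0],[[0,0,0],0],[[0,0,0],0],[[0,0,0],0],[[0,0,0],0]], gripper=0)

```text
clock: 3.13
tool_pos: [0.5042, -0.199, 0.1974]
orientation: [-180.0, 0.1, -180.0]
force: [-0.7, -0.6, -0.3]
opening: 0.0333
gripper_force: 0.0
```

Call:
send_rows(deltas=[[[0,0,0],0],[[0,0,0],0],[[0,0,0],0],[[0,0,0],0],[[0,0,0],0]])

```text
clock: 3.55
tool_pos: [0.5043, -0.1987, 0.1971]
orientation: [-180.0, 0.1, -179.9]
force: [-1.1, 2.5, 6.4]
opening: 0.0295
gripper_force: 30.0
```

Call:
send_rows(deltas=[[[0,0,-0.01],0],[[0,0,-0.03],0],[[0,0,-0.06],0],[[0,0,-0.1],0],[[0,0,-0.14],0]])

```text
clock: 3.97
tool_pos: [0.5027, -0.1987, 0.3088]
orientation: [180.0, -0.2, -180.0]
force: [1.5, -0.6, -3.6]
opening: 0.0293
gripper_force: 30.0
```

Call:
send_rows(deltas=[[[0,0,-0.04],0],[[0,0,-0.07],0],[[0,0,-0.09],0],[[0,0,-0.1],0],[[0,0,-0.1],0]])

```text
clock: 4.38
tool_pos: [0.5038, -0.1989, 0.3898]
orientation: [-180.0, 0.1, -180.0]
force: [-0.0, -0.4, -2.6]
opening: 0.0296
gripper_force: 30.0
```

```bash
python3 - <<'E'
from h import *
o=ctrl.get_obs(); print(o["clock"],np.round(o["tool_pos"],4),np.round(o["orientation"],2),np.round(o["force"],2),np.round(o["moment"],3))
p=ctrl.snapshot("wrist"); save(p,"w2.png")
x,y,z=o["tool_pos"]; print(proj(p,[[x,y,z-.187],[x,y,z-.082]]))
E
```

```text
4.3833 [ 0.5038 -0.1989  0.3898] [-1.7999e+02  1.3000e-01 -1.7998e+02] [-0.02 -0.44 -2.59] [-0.049 -0.138  0.009]
[[319.33166231 192.96417488]
 [320.07249432 240.56388646]]
```

View pics/w2.png

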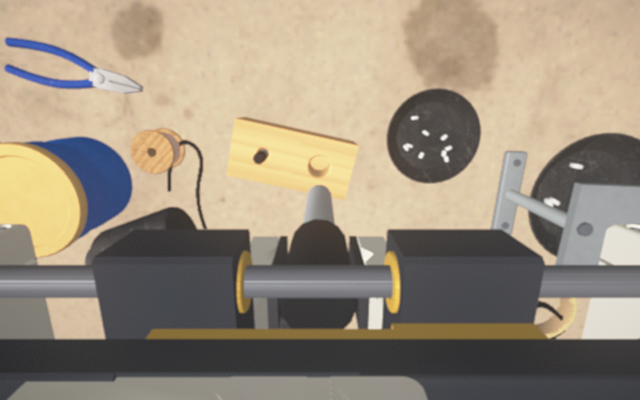

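Wrist view: the drift hangs straight in the fingers, tip near (319,190). The empty rack hole shows at (319,166).

Call:
send_rows(deltas=[[[-0.118,0.464,0],0],[[-0.118,0.464,0],0],[[-0.118,0.464,0],0],[[-0.118,0.464,0],0],[[-0.118,0.464,0],0]])

```text
clock: 4.85
tool_pos: [0.5543, 0.0048, 0.3862]
orientation: [-180.0, -0.2, 180.0]
force: [1.1, -0.8, -2.7]
opening: 0.0294
gripper_force: 30.0
```

Call:
send_rows(deltas=[[[-0.015,0.06,0],0],[[-0.03,0.12,0],0],[[-0.043,0.17,0],0],[[-0.05,0.2,0],0],[[-0.054,0.211,0],0]])

```text
clock: 5.27
tool_pos: [0.5983, 0.177, 0.3845]
orientation: [-179.9, -0.2, -179.8]
force: [0.0, -0.6, -3.2]
opening: 0.0297
gripper_force: 30.0
```

Call:
send_rows(deltas=[[[0,0,0],0],[[0,0,0],0],[[0,0,0],0],[[0,0,0],0],[[0,0,0],0]])

```text
clock: 5.68
tool_pos: [0.5979, 0.1707, 0.3882]
orientation: [180.0, 0.0, 180.0]
force: [-0.2, -0.6, -2.2]
opening: 0.0291
gripper_force: 30.0
```

```bash
python3 - <<'E'
from h import *
o=ctrl.get_obs(); print(o["clock"],np.round(o["tool_pos"],4),np.round(o["orientation"],2),np.round(o["force"],2),np.round(o["moment"],3))
p=ctrl.snapshot("wrist"); save(p,"w3.png",(200,80,440,260),3.3); cv2.imwrite("pics/w3full.png",p["color"][:,:,::-1])
x,y,z=o["tool_pos"]; print(proj(p,[[x,y,z-.187],[x,y,z-.082],[.558,.172,.164]]))
g=cv2.cvtColor(p["color"],cv2.COLOR_RGB2GRAY)
sub=cv2.resize(g[80:260,200:440],None,fx=3,fy=3,interpolation=cv2.INTER_CUBIC)
H=cv2.HoughCircles(cv2.GaussianBlur(sub,(5,5),1),cv2.HOUGH_GRADIENT_ALT,1,5,param1=100,param2=.7,minRadius=25,maxRadius=250)
for q in (H.reshape(-1,3) if H is not None else []):
    uv=q[:2]/3+[199.67,79.67]; print("circ",uv,q[2]/3,at_z(p,uv,.164).round(4))
E
```

```text
5.6833 [0.5979 0.1707 0.3882] [180.     0.   179.95] [-0.18 -0.57 -2.17] [-0.02  -0.062 -0.015]
[[319.28038312 193.50281105]
 [320.03913663 240.9406745 ]
 [320.52559161 140.38623479]]
circ [317.33666412 137.33666794] 42.99333 [0.5553 0.1691 0.164 ]
circ [320.67 134.67] 12.20913 [0.5529 0.1721 0.164 ]
circ [317.33666412 137.33666794] 14.51389 [0.5553 0.1691 0.164 ]
```

View pics/w3.png

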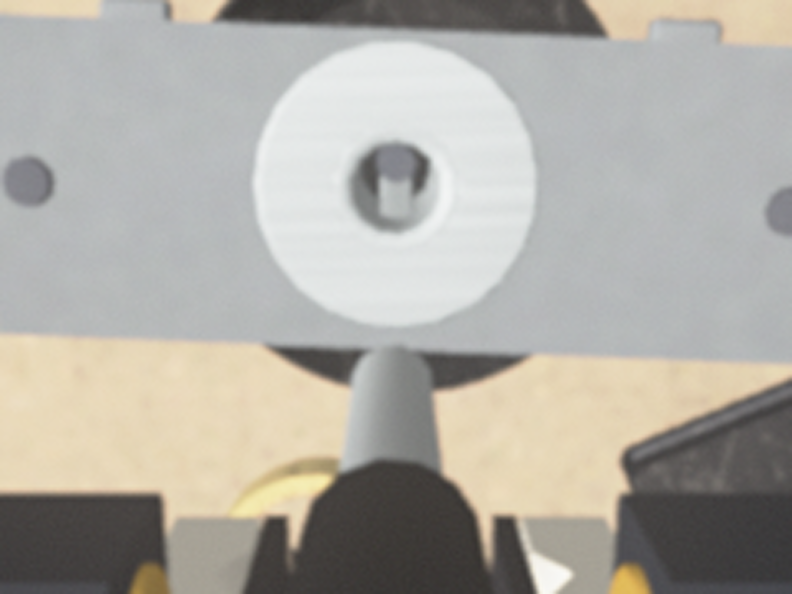

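The flange is centred near (320,136) in full-picture pixels, with the stub visible in the bore. The drift tip is near (319,185). I'll fit the edges for precision.

```bash
python3 - <<'E'
from h import *
from scipy.optimize import least_squares
p=ctrl.snapshot("wrist"); o=ctrl.get_obs(); print(o["tool_pos"].round(4) if hasattr(o["tool_pos"],'round') else o["tool_pos"])
g=cv2.GaussianBlur(cv2.cvtColor(p["color"],cv2.COLOR_RGB2GRAY),(0,0),.8).astype(np.float32)
def fit(z,r,c0,lo,hi,sgn):
    c=np.array(c0)
    for it in range(3):
        pts=[]
        for a in np.linspace(0,2*np.pi,120,endpoint=False):
            rr=np.linspace(r-lo,r+hi,60); X=np.c_[c[0]+rr*np.cos(a),c[1]+rr*np.sin(a),0*rr+z]; q=proj(p,X).astype(np.float32)
            v=cv2.remap(g,q[:,0].reshape(1,-1),q[:,1].reshape(1,-1),cv2.INTER_LINEAR)[0]; d=sgn*np.gradient(v); k=d.argmax()
            if 2<k<57: pts.append(X[k,:2])
        pts=np.array(pts)
        s=least_squares(lambda t:np.hypot(pts[:,0]-t[0],pts[:,1]-t[1])-t[2],[*c,r],loss="soft_l1",f_scale=.0005); c=s.x[:2]
    return s.x.round(4),len(pts),np.median(abs(s.fun)).round(5)
print("flange",fit(.164,.039,(.5540,.171),.008,.008,-1))
print("bore",fit(.164,.0125,(.554,.171),.005,.004,1))
x,y,z=o["tool_pos"]
# rod sides, and end
for r in(190,196,202,208,214):
    d=np.gradient(g[r,290:350]); row=g[r,295:345]; gx=np.abs(np.gradient(row)); L=gx[:24].argmax()+295; R=gx[25:].argmax()+320; print(r,L,R,(L+R)/2)
col=g[170:200,317:321].mean(1); print(col.round(0).astype(int).tolist())
th=np.linspace(0,6.283,90)
q=proj(p,np.c_[x+.01*np.cos(th),y+.01*np.sin(th),z-.1855+0*th]); print("pred tip",q.min(0),q.max(0))
print("px/mm",proj(p,[[x,y,z-.187],[x+.01,y,z-.187],[x,y+.01,z-.187]]))
E
```

```text
[0.598  0.171  0.3885]
flange (array([0.5541, 0.1708, 0.0385]), 112, np.float64(0.00039))
bore (array([0.5546, 0.1705, 0.0119]), 111, np.float64(0.00027))
190 308 329 318.5
196 306 340 323.0
202 312 331 321.5
208 306 332 319.0
214 304 333 318.5
[228, 226, 225, 224, 224, 224, 223, 217, 206, 192, 186, 185, 185, 180, 170, 157, 149, 146, 146, 145, 144, 144, 144, 143, 142, 142, 142, 142, 141, 140]
pred tip [307.24239593 181.97475183] [331.61546297 205.62742322]
px/mm [[319.42081518 193.46423889]
 [319.41903321 205.13175932]
 [331.54974049 193.45195989]]
```

Call:
send_rows(deltas=[[[0.006,0,0.012],0],[[0.006,0,0.024],0],[[0.006,0,0.034],0],[[0.006,0,0.034],0],[[0.006,0,0.034],0]])

```text
clock: 6.2
tool_pos: [0.5932, 0.1716, 0.3604]
orientation: [-180.0, -0.1, -180.0]
force: [0.4, 0.9, -3.0]
opening: 0.0293
gripper_force: 30.0
```

```bash
cat > m.py <<'E'
from h import *
from scipy.optimize import least_squares
def fit(p,g,z,r,c0,lo,hi,sgn):
    c=np.array(c0)
    for it in range(3):
        pts=[]
        for a in np.linspace(0,2*np.pi,120,endpoint=False):
            rr=np.linspace(r-lo,r+hi,60); X=np.c_[c[0]+rr*np.cos(a),c[1]+rr*np.sin(a),0*rr+z]; q=proj(p,X).astype(np.float32)
            v=cv2.remap(g,q[:,0].reshape(1,-1),q[:,1].reshape(1,-1),cv2.INTER_LINEAR)[0]; d=sgn*np.gradient(v); k=d.argmax()
            if 2<k<57: pts.append(X[k,:2])
        pts=np.array(pts)
        s=least_squares(lambda t:np.hypot(pts[:,0]-t[0],pts[:,1]-t[1])-t[2],[*c,r],loss="soft_l1",f_scale=.0005); c=s.x[:2]
    return s.x.round(4),len(pts)
E
python3 - <<'E'
from m import *
p=ctrl.snapshot("wrist"); o=ctrl.get_obs(); x,y,z=o["tool_pos"]; print(o["clock"],np.round(o["tool_pos"],4),np.round(o["orientation"],2),np.round(o["force"],2))
g=cv2.GaussianBlur(cv2.cvtColor(p["color"],cv2.COLOR_RGB2GRAY),(0,0),.8).astype(np.float32)
print(fit(p,g,.164,.039,(.554,.171),.008,.008,-1),fit(p,g,.164,.0125,(.554,.171),.005,.004,1))
im=p["color"][:,:,::-1].copy()
im=cv2.resize(im[110:220,250:390],None,fx=5,fy=5,interpolation=cv2.INTER_CUBIC)
th=np.linspace(0,6.283,90)
q=proj(p,np.c_[x+.01*np.cos(th),y+.01*np.sin(th),z-.187+0*th]); cv2.polylines(im,[((q-[250,110]+.5)*5).astype(int)],True,(0,0,255),1)
q=proj(p,np.c_[x+.01*np.cos(th),y+.01*np.sin(th),z-.082+0*th]); cv2.polylines(im,[((q-[250,110]+.5)*5).astype(int)],True,(0,0,255),1)
cv2.imwrite("pics/w4.png",im)
E
```

```text
6.25 [0.5935 0.1717 0.361 ] [-1.7997e+02 -1.0000e-02 -1.7998e+02] [ 0.09  0.06 -2.92]
(array([0.5538, 0.1708, 0.0384]), 112) (array([0.5546, 0.1706, 0.012 ]), 114)
```

View pics/w4.png

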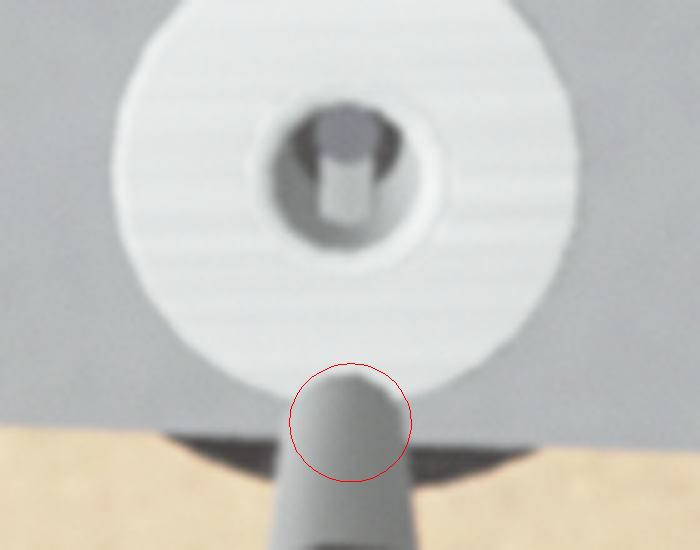

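The tip is seen at about (350,374) in the crop, just below the bush bore centred near (345,178). They are about 40 mm apart in x and nearly in line in y.

Call:
send_rows(deltas=[[[0.015,0,0],0],[[0.03,0,0],0],[[0.042,-0.001,0],0],[[0.05,-0.001,0],0],[[0.05,-0.001,0],0]])

```text
clock: 6.67
tool_pos: [0.5521, 0.171, 0.3619]
orientation: [179.9, 0.1, -179.9]
force: [0.9, -0.4, -3.2]
opening: 0.0292
gripper_force: 30.0
```

Call:
send_rows(deltas=[[[0,0,0.003],0],[[0,0,0.006],0],[[0,0,0.008],0],[[0,0,0.01],0],[[0,0,0.01],0]])

```text
clock: 7.08
tool_pos: [0.5534, 0.171, 0.3522]
orientation: [-180.0, -0.1, -180.0]
force: [0.6, -0.9, -2.9]
opening: 0.0291
gripper_force: 30.0
```

Call:
send_rows(deltas=[[[0,0,0.001],0],[[0,0,0.002],0],[[0,0,0.003],0],[[0,0,0.004],0],[[0,0,0.005],0]])

```text
clock: 7.5
tool_pos: [0.5533, 0.171, 0.3489]
orientation: [180.0, 0.0, -180.0]
force: [-0.4, -0.1, -2.6]
opening: 0.0298
gripper_force: 30.0
```

Call:
send_rows(deltas=[[[0,0,0.001],0],[[0,0,0.002],0],[[0,0,0.003],0],[[0,0,0.004],0],[[0,0,0.005],0]])

```text
clock: 7.92
tool_pos: [0.5533, 0.1711, 0.3449]
orientation: [180.0, 0.0, -180.0]
force: [0.5, 0.0, -2.8]
opening: 0.0294
gripper_force: 30.0
```

Call:
send_rows(deltas=[[[0,0,0.002],0],[[0,0,0.004],0],[[0,0,0.006],0],[[0,0,0.008],0],[[0,0,0.01],0]])

```text
clock: 8.33
tool_pos: [0.5533, 0.171, 0.3368]
orientation: [-180.0, -0.0, -180.0]
force: [-0.4, -0.2, -3.2]
opening: 0.0298
gripper_force: 30.0
```

Call:
send_rows(deltas=[[[0,0,0.002],0],[[0,0,0.004],0],[[0,0,0.006],0],[[0,0,0.008],0],[[0,0,0.01],0]])

```text
clock: 8.75
tool_pos: [0.5533, 0.171, 0.3288]
orientation: [180.0, 0.0, -180.0]
force: [0.8, -0.7, -3.0]
opening: 0.0296
gripper_force: 30.0
```

Call:
send_rows(deltas=[[[0,0,0.001],0],[[0,0,0.002],0],[[0,0,0.003],0],[[0,0,0.004],0],[[0,0,0.005],0]])

```text
clock: 9.17
tool_pos: [0.5533, 0.1711, 0.325]
orientation: [180.0, 0.0, -180.0]
force: [0.2, -0.0, -3.8]
opening: 0.0293
gripper_force: 30.0
```

Call:
send_rows(deltas=[[[0,0,0.001],0],[[0,0,0.002],0],[[0,0,0.003],0],[[0,0,0.004],0],[[0,0,0.005],0]])

```text
clock: 9.58
tool_pos: [0.5533, 0.171, 0.3209]
orientation: [-180.0, -0.0, -180.0]
force: [-0.6, -0.4, -2.7]
opening: 0.0297
gripper_force: 30.0
```

Call:
send_rows(deltas=[[[0,0,0.0008],0],[[0,0,0.0016],0],[[0,0,0.0024],0],[[0,0,0.0032],0],[[0,0,0.004],0]])

```text
clock: 10.0
tool_pos: [0.5533, 0.1711, 0.3177]
orientation: [180.0, -0.0, -180.0]
force: [0.5, 0.6, -2.9]
opening: 0.0296
gripper_force: 30.0
```

Call:
send_rows(deltas=[[[0,0,0.0008],0],[[0,0,0.0016],0],[[0,0,0.0024],0],[[0,0,0.0032],0],[[0,0,0.004],0]])

```text
clock: 10.42
tool_pos: [0.5533, 0.1711, 0.3146]
orientation: [180.0, 0.0, -180.0]
force: [0.4, 0.0, -3.6]
opening: 0.0295
gripper_force: 30.0
```

Depth is 36 mm, approaching the stub at 40 mm. I'll go in single slow steps.

Call:
send_rows(deltas=[[[0,0,0.0008],0],[[0,0,0.0016],0],[[0,0,0.0024],0],[[0,0,0.0032],0],[[0,0,0.004],0]])

```text
clock: 10.83
tool_pos: [0.5534, 0.1711, 0.3115]
orientation: [-180.0, 0.0, -180.0]
force: [0.2, -0.3, -0.1]
opening: 0.0296
gripper_force: 30.0
```

Call:
send_rows(deltas=[[[0,0,0.0008],0],[[0,0,0.0016],0],[[0,0,0.0024],0],[[0,0,0.0032],0],[[0,0,0.004],0]])

```text
clock: 11.25
tool_pos: [0.5536, 0.1711, 0.3089]
orientation: [180.0, 0.1, -180.0]
force: [-1.1, -0.6, 6.1]
opening: 0.0292
gripper_force: 30.0
```

Call:
send_rows(deltas=[[[0,0,0.0006],0],[[0,0,0.0012],0],[[0,0,0.0018],0],[[0,0,0.0024],0],[[0,0,0.003],0]])

```text
clock: 11.67
tool_pos: [0.5538, 0.1711, 0.3071]
orientation: [180.0, 0.1, -180.0]
force: [-1.7, -0.6, 8.0]
opening: 0.0294
gripper_force: 30.0
```

Call:
send_rows(deltas=[[[0,0,0.0006],0],[[0,0,0.0012],0],[[0,0,0.0018],0],[[0,0,0.0024],0],[[0,0,0.003],0]])

```text
clock: 12.08
tool_pos: [0.5539, 0.1711, 0.305]
orientation: [180.0, 0.1, -180.0]
force: [-2.3, -0.6, 10.1]
opening: 0.0297
gripper_force: 30.0
```

Call:
send_rows(deltas=[[[0,0,0.0005],0],[[0,0,0.001],0],[[0,0,0.0015],0],[[0,0,0.002],0],[[0,0,0.0025],0]])

```text
clock: 12.5
tool_pos: [0.5539, 0.1712, 0.303]
orientation: [180.0, 0.1, -179.9]
force: [-1.5, 0.4, 9.1]
opening: 0.0294
gripper_force: 30.0
```

Call:
send_rows(deltas=[[[0,0,0.0005],0],[[0,0,0.001],0],[[0,0,0.0015],0],[[0,0,0.002],0],[[0,0,0.0025],0]])

```text
clock: 12.92
tool_pos: [0.554, 0.1712, 0.3011]
orientation: [180.0, 0.2, -179.9]
force: [-2.6, 0.0, 9.6]
opening: 0.0293
gripper_force: 30.0
```

Force is steady at about 12 N, within limits.

Call:
send_rows(deltas=[[[0,0,0.0006],0],[[0,0,0.0012],0],[[0,0,0.0018],0],[[0,0,0.0024],0],[[0,0,0.003],0]])

```text
clock: 13.33
tool_pos: [0.554, 0.1712, 0.2988]
orientation: [180.0, 0.2, -179.9]
force: [-1.8, -0.4, 11.0]
opening: 0.0295
gripper_force: 30.0
```

Call:
send_rows(deltas=[[[0,0,0.0006],0],[[0,0,0.0012],0],[[0,0,0.0018],0],[[0,0,0.0024],0],[[0,0,0.003],0]])

```text
clock: 13.75
tool_pos: [0.5534, 0.1711, 0.2956]
orientation: [180.0, 0.1, -180.0]
force: [-2.4, 0.6, 5.5]
opening: 0.0295
gripper_force: 30.0
```

Call:
send_rows(deltas=[[[0,0,0.0006],0],[[0,0,0.0012],0],[[0,0,0.0018],0],[[0,0,0.0024],0],[[0,0,0.003],0]])

```text
clock: 14.17
tool_pos: [0.553, 0.1711, 0.2926]
orientation: [180.0, -0.0, -180.0]
force: [-3.5, -0.5, 6.1]
opening: 0.0296
gripper_force: 30.0
```

Call:
send_rows(deltas=[[[0,0,0.0006],0],[[0,0,0.0012],0],[[0,0,0.0018],0],[[0,0,0.0024],0],[[0,0,0.003],0]])

```text
clock: 14.58
tool_pos: [0.553, 0.1711, 0.2904]
orientation: [180.0, -0.0, -180.0]
force: [-3.7, 1.1, 8.0]
opening: 0.0296
gripper_force: 30.0
```

Call:
send_rows(deltas=[[[0,0,0.0006],0],[[0,0,0.0012],0],[[0,0,0.0018],0],[[0,0,0.0024],0],[[0,0,0.003],0]])

```text
clock: 15.0
tool_pos: [0.5532, 0.1712, 0.2884]
orientation: [180.0, 0.0, -180.0]
force: [-3.7, 0.1, 9.8]
opening: 0.0293
gripper_force: 30.0
```

Call:
send_rows(deltas=[[[0,0,0.0006],0],[[0,0,0.0012],0],[[0,0,0.0018],0],[[0,0,0.0024],0],[[0,0,0.003],0]])

```text
clock: 15.42
tool_pos: [0.5534, 0.1713, 0.2863]
orientation: [180.0, 0.1, -180.0]
force: [-4.6, -0.1, 10.9]
opening: 0.0293
gripper_force: 30.0
```

Call:
send_rows(deltas=[[[0,0,0.0005],0],[[0,0,0.001],0],[[0,0,0.0015],0],[[0,0,0.002],0],[[0,0,0.0025],0]])

```text
clock: 15.83
tool_pos: [0.5534, 0.1713, 0.2844]
orientation: [180.0, 0.1, -180.0]
force: [-5.4, 0.4, 11.3]
opening: 0.0294
gripper_force: 30.0
```

Call:
send_rows(deltas=[[[0,0,0.0005],0],[[0,0,0.001],0],[[0,0,0.0015],0],[[0,0,0.002],0],[[0,0,0.0025],0]])

```text
clock: 16.25
tool_pos: [0.5534, 0.1713, 0.2825]
orientation: [180.0, 0.1, -180.0]
force: [-3.6, 0.6, 11.4]
opening: 0.0295
gripper_force: 30.0
```

Call:
send_rows(deltas=[[[0,0,0.0005],0],[[0,0,0.001],0],[[0,0,0.0015],0],[[0,0,0.002],0],[[0,0,0.0025],0]])

```text
clock: 16.67
tool_pos: [0.5535, 0.1713, 0.2805]
orientation: [180.0, 0.1, -180.0]
force: [-4.3, -0.2, 11.4]
opening: 0.0293
gripper_force: 30.0
```

```bash
python3 - <<'E'
from h import *
o=ctrl.get_obs(); print(o["clock"],np.round(o["tool_pos"],4),np.round(o["force"],2))
p=ctrl.snapshot("scene")
for r in ctrl.boxes_of(p,"stub")[:3]:
    uv=np.array(r["xy"])*[640,400]; print(r["conf"],uv,at_z(p,uv,.01).round(3))
im=p["color"][215:320,215:325,::-1]; cv2.imwrite("pics/s1.png",cv2.resize(im,None,fx=5,fy=5,interpolation=cv2.INTER_CUBIC))
E
```

```text
16.6667 [0.5535 0.1713 0.2805] [-4.32 -0.22 11.43]
```

View pics/s1.png

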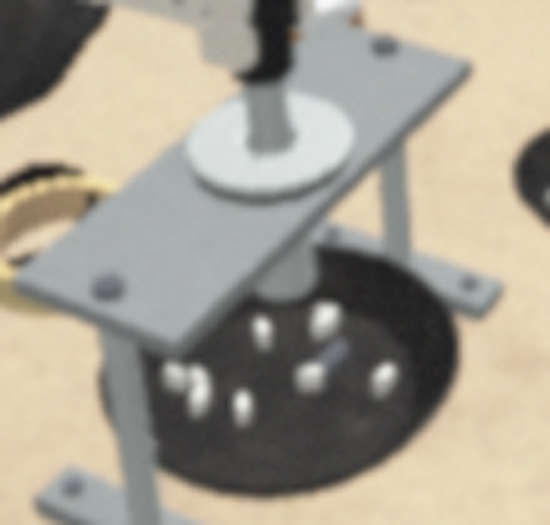

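The stub lies in the tray, at (330,352) in the crop. I'll retract the drift.

Call:
send_rows(deltas=[[[0,0,-0.002],0],[[0,0,-0.005],0],[[0,0,-0.009],0],[[0,0,-0.013],0],[[0,0,-0.018],0]])

```text
clock: 17.18
tool_pos: [0.5531, 0.171, 0.2928]
orientation: [-180.0, -0.1, -180.0]
force: [-0.5, 0.4, -3.0]
opening: 0.0296
gripper_force: 30.0
```

Call:
send_rows(deltas=[[[0,0,-0.008],0],[[0,0,-0.016],0],[[0,0,-0.024],0],[[0,0,-0.032],0],[[0,0,-0.04],0]])

```text
clock: 17.6
tool_pos: [0.5534, 0.1711, 0.3262]
orientation: [180.0, 0.0, -180.0]
force: [0.6, -0.6, -2.4]
opening: 0.0292
gripper_force: 30.0
```

Call:
send_rows(deltas=[[[0,0,-0.02],0],[[0,0,-0.04],0],[[0,0,-0.06],0],[[0,0,-0.08],0],[[0,0,-0.08],0]])

```text
clock: 18.02
tool_pos: [0.5543, 0.1713, 0.3934]
orientation: [179.9, 0.3, -180.0]
force: [0.8, -0.5, -1.1]
opening: 0.0293
gripper_force: 30.0
```

Call:
send_rows(deltas=[[[0.06,-0.462,0],0],[[0.06,-0.462,0],0],[[0.06,-0.462,0],0],[[0.06,-0.462,0],0],[[0.06,-0.462,0],0]])

```text
clock: 18.43
tool_pos: [0.5256, -0.0371, 0.3888]
orientation: [180.0, -0.0, -179.9]
force: [1.3, -1.1, -3.0]
opening: 0.0295
gripper_force: 30.0
```

Call:
send_rows(deltas=[[[0.01,-0.05,0],0],[[0.02,-0.1,0],0],[[0.024,-0.15,0],0],[[0.026,-0.19,0],0],[[0.028,-0.205,0],0]])

```text
clock: 18.85
tool_pos: [0.5032, -0.203, 0.3887]
orientation: [-180.0, -0.1, 179.9]
force: [0.4, 0.2, -3.7]
opening: 0.0295
gripper_force: 30.0
```

Call:
send_rows(deltas=[[[0,0,0.04],0],[[0,0,0.08],0],[[0,0,0.12],0],[[0,0,0.13],0],[[0,0,0.13],0]])

```text
clock: 19.27
tool_pos: [0.5028, -0.1993, 0.2827]
orientation: [180.0, -0.3, -180.0]
force: [-0.2, -0.2, -2.0]
opening: 0.0296
gripper_force: 30.0
```

```bash
python3 - <<'E'
from h import *
p=ctrl.snapshot("wrist"); o=ctrl.get_obs(); x,y,z=o["tool_pos"]; print(o["clock"],np.round(o["tool_pos"],4),np.round(o["orientation"],2))
im=cv2.resize(p["color"][120:240,240:400,::-1],None,fx=4.5,fy=4.5,interpolation=cv2.INTER_CUBIC)
th=np.linspace(0,6.283,90)
for c,r,zz,col in(((x,y),.01,z-.187,(0,0,255)),((.5043,-.1987),.013,.06,(255,0,0))):
    q=proj(p,np.c_[c[0]+r*np.cos(th),c[1]+r*np.sin(th),zz+0*th]); cv2.polylines(im,[((q-[240,120]+.5)*4.5).astype(int)],True,col,1)
cv2.imwrite("pics/w5.png",im)
E
```

```text
19.3167 [ 0.5041 -0.1996  0.2852] [-1.7997e+02 -1.1000e-01 -1.7995e+02]
```

View pics/w5.png

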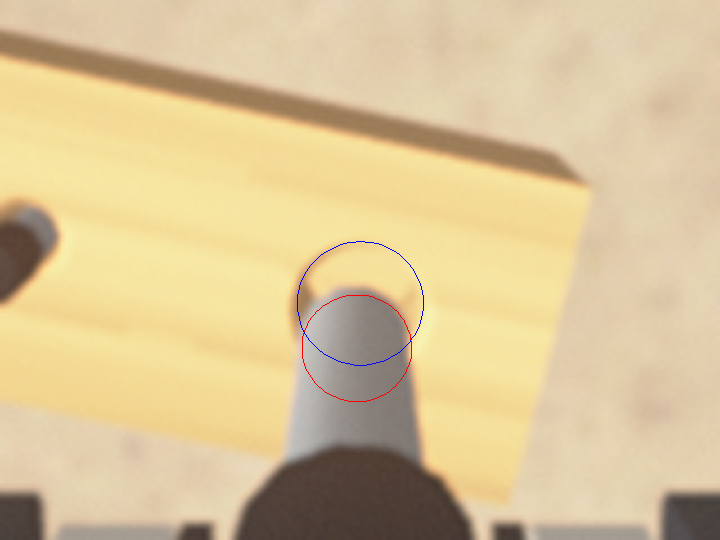

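The tip at (357,320) sits over the hole mouth at (358,303), laterally aligned. I'll shift x by 1 mm and descend.

Call:
send_rows(deltas=[[[-0.001,0,0.012],0],[[-0.001,0,0.024],0],[[-0.001,0,0.036],0],[[-0.001,0,0.042],0],[[-0.001,0,0.044],0]])

```text
clock: 19.73
tool_pos: [0.5046, -0.1994, 0.2491]
orientation: [180.0, -0.1, -180.0]
force: [-0.6, 0.5, -3.0]
opening: 0.0293
gripper_force: 30.0
```

Call:
send_rows(deltas=[[[0,0,0.0025],0],[[0,0,0.005],0],[[0,0,0.0075],0],[[0,0,0.01],0],[[0,0,0.0125],0]])

```text
clock: 20.15
tool_pos: [0.5051, -0.1996, 0.2402]
orientation: [-180.0, 0.0, -180.0]
force: [0.8, 0.4, -3.1]
opening: 0.0296
gripper_force: 30.0
```

Call:
send_rows(deltas=[[[0,0,0.005],0],[[0,0,0.01],0],[[0,0,0.015],0],[[0,0,0.02],0],[[0,0,0.025],0]])

```text
clock: 20.57
tool_pos: [0.505, -0.1996, 0.2197]
orientation: [-180.0, -0.0, -180.0]
force: [0.7, -0.4, -2.6]
opening: 0.0297
gripper_force: 30.0
```

Call:
send_rows(deltas=[[[0,0,0.005],0],[[0,0,0.01],0],[[0,0,0.015],0],[[0,0,0.019],0],[[0,0,0.022],0]])

```text
clock: 20.98
tool_pos: [0.5049, -0.1995, 0.2021]
orientation: [180.0, -0.0, -180.0]
force: [0.0, -0.1, -3.3]
opening: 0.0296
gripper_force: 30.0
```

Call:
send_rows(deltas=[[[0,0,0.001],0],[[0,0,0.0015],0],[[0,0,0.002],0],[[0,0,0.002],0],[[0,0,0.002],0]])

```text
clock: 21.4
tool_pos: [0.5051, -0.1996, 0.2012]
orientation: [-180.0, 0.0, -180.0]
force: [-0.4, -0.8, -3.1]
opening: 0.0296
gripper_force: 30.0
```

Down another few mm until the floor is felt.

Call:
send_rows(deltas=[[[0,0,0.001],0],[[0,0,0.002],0],[[0,0,0.003],0],[[0,0,0.004],0],[[0,0,0.004],0]])

```text
clock: 21.82
tool_pos: [0.5049, -0.1995, 0.1976]
orientation: [180.0, -0.0, -180.0]
force: [-0.0, 1.0, -3.2]
opening: 0.0292
gripper_force: 30.0
```

Call:
send_rows(deltas=[[[0,0,0.001],0],[[0,0,0.002],0],[[0,0,0.002],0],[[0,0,0.002],0],[[0,0,0.002],0]])

```text
clock: 22.23
tool_pos: [0.5054, -0.1997, 0.1972]
orientation: [-180.0, 0.1, -180.0]
force: [-1.4, 1.1, 5.2]
opening: 0.0295
gripper_force: 30.0
```

Call:
send_rows(deltas=[[[0,0,-0.001],0],[[0,0,-0.001],0],[[0,0,-0.001],0],[[0,0,-0.001],0],[[0,0,-0.001],0]], gripper=0.75)

```text
clock: 22.65
tool_pos: [0.505, -0.1996, 0.1969]
orientation: [-180.0, -0.0, -180.0]
force: [-0.3, -0.4, 0.5]
opening: 0.057
gripper_force: 0.0
```

Call:
send_rows(deltas=[[[0,0,0],0],[[0,0,0],0],[[0,0,0],0],[[0,0,0],0],[[0,0,0],0]])

```text
clock: 23.07
tool_pos: [0.505, -0.1996, 0.197]
orientation: [180.0, -0.0, -180.0]
force: [0.3, 0.4, -0.4]
opening: 0.0659
gripper_force: 0.0
```

Call:
send_rows(deltas=[[[0,0,-0.01],0],[[0,0,-0.03],0],[[0,0,-0.06],0],[[0,0,-0.1],0],[[0,0,-0.14],0]])

```text
clock: 23.48
tool_pos: [0.5045, -0.1996, 0.3105]
orientation: [-180.0, -0.1, -180.0]
force: [1.0, -0.1, 0.3]
opening: 0.0656
gripper_force: 0.0
```

Call:
send_rows(deltas=[[[0,0,-0.01],0],[[0,0,-0.01],0],[[0,0,-0.01],0],[[0,0,-0.01],0],[[0,0,-0.01],0]])

```text
clock: 23.9
tool_pos: [0.5045, -0.1995, 0.3159]
orientation: [180.0, -0.1, -180.0]
force: [0.2, -0.6, -0.2]
opening: 0.0654
gripper_force: 0.0
```

```bash
python3 - <<'E'
from h import *
p=ctrl.snapshot("wrist"); o=ctrl.get_obs(); print(o["clock"],np.round(o["tool_pos"],4),o["opening"])
s=ctrl.snapshot("scene")
a=cv2.resize(p["color"],(480,300)); b=cv2.resize(s["color"][160:320,220:420],(375,300))
cv2.imwrite("pics/e.png",np.hstack([a[:,:420],b])[:,:795,::-1])
E
```

```text
23.95 [ 0.5046 -0.1995  0.3159] 0.06559105574525705
```

View pics/e.png

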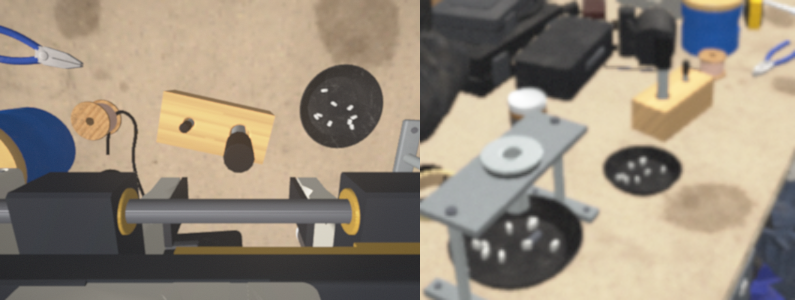

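The drift stands upright in its rack hole at (238,150), and the gripper is clear of it. The stub is in the tray at (530,243). The can and spool look undisturbed.

```bash
python3 -c "
from plant import ctrl
print(ctrl.close_job())"
```

```text
the job is handed in; nothing more can be done
None
```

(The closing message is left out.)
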